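# Turn over a casting mould and its board together

### The job

Turn the orange casting mould and the plywood board on it over together, without letting them come apart, and set the pair back against the slope and down on the ledge of the same stand, so that the board lies against the slope and the upside-down orange mould is on top. Leave the blue mould alone, and let go.

Things in the scene. Friction and masses are not known exactly. Their poses are not given: they have to be found in the camera images.
- mould: Orange open plastic tray 130 (x) x 100 (y) x 26 (z) mm, about 160 g. Origin: centre of its closed underside; z points out of the mouth (rim at z = 26). At the start it leans on its stand, underside on the 50 degree slope, mouth up and to the robot's left, x down the slope, lower end on the ledge. Its upper 70 mm stick out past the slope's top edge, leaving room for a finger behind it.
- board: Plywood board on the orange mould's mouth, 130 (x) x 84 (y) x 12 (z) mm, about 90 g. Origin: centre of the face on the rim; axes start as the mould's. Its 104 x 74 x 5 mm batten sits in the mouth with 5 mm play; nothing fastens it. The pair is 38 mm thick: 40 to 80 N across the thickness, about 25 mm from the upper end, holds both.
- stand: Fixed steel stand under the orange mould. Origin on the bench, z up, x level, to the robot's left within 15 degrees, the way the slope descends. Slope plate 60 mm long, 120 mm wide, 50 degrees, its top edge bent back; at its foot a ledge square to it, 50 mm deep. Their inner corner: x = 35, z = 32 mm; from it the slope rises towards -x. The mould's origin starts 65 mm up from the corner, y = 0.
- mould_b: Blue mould of the same size and frame, with its own board, on a second stand like the first: to be left alone. The stands may be either way round, left or right.
Not all that is in view belongs to the job. What is shaped like the mould but turquoise is not meant.

How it is judged:
By the outcome, as a careful person would: the job done as asked, in the order asked, and still so for the second after the job is handed in, with the robot touching nothing.
It also fails if it takes over 45 s, if anything falls off the work surface, if the arm or the gripper's body presses on something with over 40 N, if the wrist force passes 120 N, or if a joint passes its speed limit or range.

### The arm

A 6-joint arm with a two-finger parallel gripper is mounted at the origin on the work surface. World frame = base frame: x ahead of the robot, y to its left, z up, the work surface at z = 0. Lengths are in m, angles in rad, forces in N, time in s.
With the tool pointing down it reaches from about 0.25 to 0.725 m from the base axis. Payload 9.7 kg.
Tool frame: the origin (TCP) lies between the finger pads; the fingertips stand 22 mm ahead of it and the grasp point (between the pads) lies 3 mm ahead of it (manip.tcp_to_tips is the distance from the TCP to the fingertips, in m); z points along the fingers, y is the line along which they close (so a half turn about z gives the same grasp; the last joint's range is limited). The gripper opens to 85 mm and grips with 20 to 120 N. Pads are 22 mm wide; open, the fingers measure 114 mm over their backs; the gripper's body (76 mm by 85 mm) begins 54 mm behind the grasp point. The pads swing forward as they close: fully open they stand 13 mm farther back than shut.
Start: joints at [1.17, 0.087, 0.176, 1.66, 0, 1.571], TCP at [0.215, 0.506, 0.253] pointing down, gripper open.
Joint ranges: [-3.13, 3.13], [-0.85, 1.81], [-1.15, 1.24], [-2.2, 2.28], [-1.44, 1.52], [-3.14, 3.14]. Speed limits (rad/s): [2.22, 2.22, 2.57, 3.14, 3.14, 3.14].

### API

Orientations are given as a rotation vector (axis times angle).
In Python, from bench import manip, cams gives the robot as it stands.
- The arm moves only by the tool servo_tool, never from a script. Its argument "rows" is a list that holds one entry, the list of rows, each a list of 7 numbers: the closure, from 0 (fully open) to 1 (shut), then the shift along the tool's x, y, z in units of 300 mm (1.0 is 300 mm), then the turn, a rotation vector about the tool's x, y, z in units of 180 degrees (1.0 is 180 degrees). A call has 1 to 20 rows; each row shifts and turns the commanded pose from where the row before left it, along the tool's axes as they then stand; what a row does not reach is not made up. A row lasts 1/12 s, in which the tool goes at most 41.7 mm and 7.16 degrees, less where a joint would pass 70% of its speed; a pose out of reach is approached as far as the arm can. A call with a number of a shift or a turn outside -1 to 1 is refused whole. A call with a gripper value outside its range is refused whole. The fingers move at their own pace and stop on an object; "grip_force" is the grip in N (left out, the last holds). Time passes only in rows, so rows that do not move let the fingers close. It gives the time, the measured TCP pose, the force, the opening and the grip force at its end, in the units of the state.
- manip.state(): the state, without advancing time (a new reading comes with each control period).
- cams.snapshot(name): name is "side" or "top" or "wrist"; returns a dict with "frame" (480x640x3 uint8, red, green, blue), "mtx" (3x3 intrinsics, pixels), "R" (3x3) and "t" (3): a world point X has camera coordinates R X + t. Camera axes: x right, y down, z forward; pixel columns grow to the right and rows downward; lengths in m; the calibration is good to about 2 mm. A picture is of the moment at which its call begins. There is no depth.
- manip.close_job(): hands the job in; it is judged then, once.
The state is a dict: "time": time; "joint_positions": joint angles; "joint_vel": joint speeds; "tau": joint torques, N m; "position": TCP position; "eef_rot": TCP orientation; "contact_force": force on the tool from outside, world axes, zero at the start; "moment": the same for the moment, N m; "finger_gap": opening from 0.0 (shut) to 1.0 (fully open); "finger_force": force on a finger pad.
Only numpy, scipy, OpenCV 4.12 (cv2) and the standard library are available. Lean on these libraries where they do the work, as an engineer would, in place of code of your own. Each camera call takes 0.05 s, during which the arm holds its last target. There are 200 camera calls.

## Working session

There is one attempt and no reset: what is moved stays moved. The work goes in short steps, Python scripts to look and compute and a tool call to move; the robot and the scene stay as the last step left them, time stands still between calls to the robot, and variables do not carry over. Pictures are saved under pics/ and viewed, at most 10 in all, crops included, and the job is handed in when it is done.

Besides the shell and the picture viewer there is one more tool, called after ">>>" by a JSON object that holds its "fn" and its "kwargs". servo_tool: Moves the arm, as the interface text tells. Shifts and turns lie within -1 to 1; 1 stands for 300 mm of shift or 180 degrees of turn. Its arguments: {"type":"object","properties":{"rows":{"type":"array"},"grip_force":{"type":"number"}},"required":["rows"]}

```bash
mkdir -p pics; ls
python3 - <<'E'
from bench import manip,cams
import cv2,numpy as np
print(manip.state(), manip.tcp_to_tips)
for n in ["side","top"]:
    s=cams.snapshot(n); cv2.imwrite(f"pics/{n}0.png",s["frame"][:,:,::-1])
    np.savez(f"{n}0.npz",**s); print(n,-s["R"].T@s["t"],s["mtx"][0,0],s["R"])
E
```

```text
pics
{'time': 0.0, 'joint_positions': array([ 1.17002031e+00,  8.74839825e-02,  1.75136354e-01,  1.65976949e+00,
       -1.51967985e-05,  1.57078168e+00]), 'joint_vel': array([ 1.13581263e-03, -3.88802728e-04,  8.44402155e-05,  2.11068652e-03,
       -7.11081698e-04,  1.19744142e-03]), 'tau': array([ 1.90382554e-03, -5.20388746e+01,  4.64801753e+01,  1.65773788e-02,
        1.09615430e-04, -5.07591878e-06]), 'position': array([0.21450477, 0.50624558, 0.25257103]), 'eef_rot': array([-6.25260678e-01, -3.07848843e+00,  2.03776597e-03]), 'contact_force': array([0.78754276, 0.51555769, 1.18677885]), 'moment': array([ 0.01594461,  0.00125939, -0.00663273]), 'finger_force': 0.0, 'finger_gap': 1.0006797397092864} 0.022
side [-0.18185711 -0.75210294  0.90473461] 606.4497524934495 [[ 0.80731138 -0.59008566  0.00687421]
 [-0.35910849 -0.50048253 -0.78775524]
 [ 0.46828349  0.63349518 -0.61595002]]
top [0.36785071 0.11181327 1.17545308] 461.62294076705734 [[-0.010809   -0.99970586  0.02171092]
 [-0.99738367  0.0092268  -0.07169855]
 [ 0.07147714 -0.0224291  -0.99719003]]
```

View pics/side0.png

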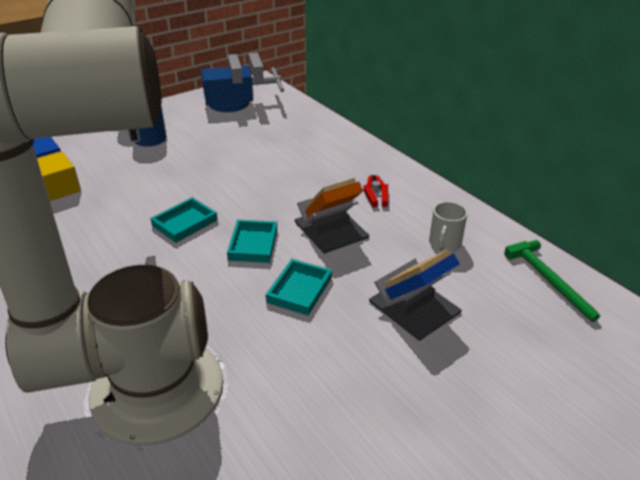

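View pics/top0.png

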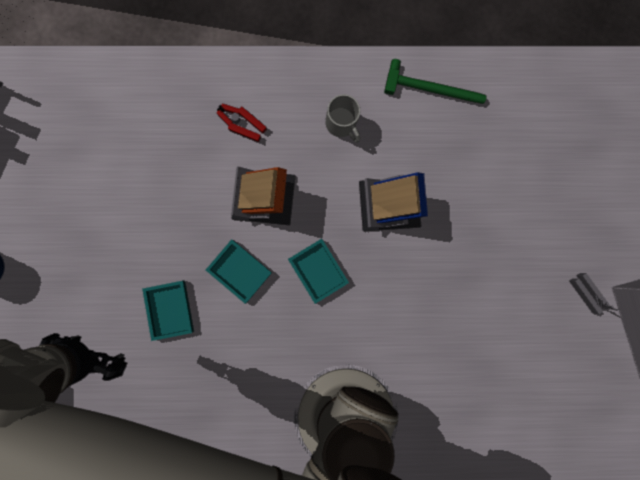

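The orange mould (wanted) is at top px (262,190), side px (335,200). It could be confused with the blue mould at top (395,198), side (425,275), and the turquoise trays at top (168,310), (240,270) and (318,270). I choose the orange one. I'll fit its pose from the top silhouette and check the fit in one crop.

```bash
cat > h.py <<'E'
import numpy as np,cv2
from scipy.spatial.transform import Rotation as Ro
c,s=np.cos(np.radians(50)),np.sin(np.radians(50))
u=np.array([-c,0,s]);n=np.array([s,0,c]);Y=np.array([0,1.,0]);C=np.array([.035,0,.032])
def W(p,q): # stand pts -> world, q=(x,y,yaw)
    return Ro.from_euler('z',q[2]).apply(p)+[q[0],q[1],0]
def proj(S,P):
    k=(S["R"]@np.atleast_2d(P).T).T+S["t"]; k=(S["mtx"]@k.T).T; return k[:,:2]/k[:,2:]
def box(a0,a1,w,h0,h1):
    return np.array([C+a*u+y*Y+h*n for a in(a0,a1) for y in(-w/2,w/2) for h in(h0,h1)])
MO=box(0,.13,.1,0,.026);BO=box(0,.13,.084,.026,.038)
def mask(S,roi):
    hsv=cv2.cvtColor(np.ascontiguousarray(S["frame"]),cv2.COLOR_RGB2HSV)
    m=((hsv[...,0]<22)&(hsv[...,1]>85)&(hsv[...,2]>50)).astype(np.uint8)
    r=np.zeros_like(m);x0,y0,x1,y1=roi;r[y0:y1,x0:x1]=m[y0:y1,x0:x1];return r
E
cat > fit.py <<'E'
from h import *
from scipy.optimize import minimize
T=dict(np.load("top0.npz"));D=dict(np.load("side0.npz"))
m=mask(T,(220,150,310,230));print(m.sum())
K=8
M=cv2.resize(m*255,None,fx=K,fy=K,interpolation=cv2.INTER_LINEAR)>127
def ren(q):
    r=np.zeros(M.shape,np.uint8)
    for B in(MO,BO):
        h=cv2.convexHull(((proj(T,W(B,q))+.5)*K).astype(np.float32)); cv2.fillConvexPoly(r,h.astype(np.int32),1)
    return r
def f(q):
    r=ren(q)>0; return -(r&M).sum()/(r|M).sum()
best=min((minimize(f,[x0,y0,a],method="Nelder-Mead",options=dict(initial_simplex=[[x0,y0,a],[x0+.02,y0,a],[x0,y0+.02,a],[x0,y0,a+.1]])) for x0 in(.47,.5) for y0 in(.23,.27) for a in(1.45,1.69)),key=lambda r:r.fun)
q=best.x;print(q,np.degrees(q[2]),best.fun);np.save("q.npy",q)
o=[]
for S,r in((T,(210,140,310,240)),(D,(285,165,385,265))):
    im=cv2.resize(S["frame"][r[1]:r[3],r[0]:r[2],::-1],None,fx=4,fy=4,interpolation=cv2.INTER_CUBIC)
    for B,col in((MO,(255,0,0)),(BO,(0,255,0))):
        h=cv2.convexHull(((proj(S,W(B,q))-[r[0],r[1]]+.5)*4).astype(np.float32)).astype(np.int32);cv2.polylines(im,[h],True,col,1)
    o.append(im)
cv2.imwrite("pics/fit0.png",np.hstack(o))
E
python3 fit.py
```

```text
1891
[0.55214733 0.19284279 1.4576984 ] 83.51996592187987 -0.9634496722715304
```

View pics/fit0.png

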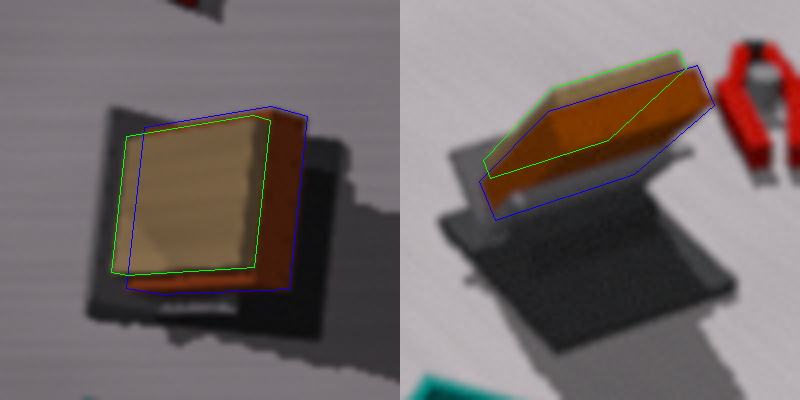

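The top crop shows the orange mould and its board (blue and green outlines) matching the image, and the side view agrees to about 2 px. Next I compute the pregrasp.

```bash
cat > plan.py <<'E'
import sys
from h import *
from bench import manip
q=np.load("q.npy");st=manip.state();R=Ro.from_rotvec(st["eef_rot"]);p=st["position"]
Rz=Ro.from_euler('z',q[2])
def goal(d,h,sg):
    z=Rz.apply(-u);y=sg*Rz.apply(n);x=np.cross(y,z)
    return W(C+d*u+h*n,q),Ro.from_matrix(np.c_[x,y,z])
np.set_printoptions(precision=4,suppress=True)
def rep(d,h,sg):
    g,G=goal(d,h,sg);t=(R.inv()*G).as_rotvec()
    print("sg",sg,"d",d,"goal",g,"turn(180)",t/np.pi,"deg",np.degrees(np.linalg.norm(t)),"shift now-frame",R.inv().apply(g-p)/.3,"goal-frame",G.inv().apply(g-p)/.3)
if __name__=="__main__":
    d,h=map(float,sys.argv[1:3]);print("q",st["joint_positions"],"pos",p,"F",st["contact_force"],"t",st["time"],"gap",st["finger_gap"])
    for sg in(1,-1):rep(d,h,sg)
E
python3 plan.py .248 .019
```

```text
q [1.17   0.0874 0.1752 1.6598 0.     1.5708] pos [0.2145 0.5063 0.2527] F [-0.2117 -0.8699  0.3828] t 0.1 gap 1.0022073353985086
sg 1 d 0.248 goal [0.5397 0.0837 0.2342] turn(180) [-0.221   0.0319 -0.0878] deg 43.196058609312736 shift now-frame [-1.5478 -0.8739  0.0625] goal-frame [-1.2362 -1.018  -0.7738]
sg -1 d 0.248 goal [0.5397 0.0837 0.2342] turn(180) [0.0451 0.3127 0.8576] deg 164.51441132521467 shift now-frame [-1.5478 -0.8739  0.0625] goal-frame [ 1.2362  1.018  -0.7738]
```

>>> {"fn": "servo_tool", "kwargs": {"rows": [[[0, -0.086, -0.0486, -0.006, 0, 0, 0], [0, -0.086, -0.0486, -0.006, 0, 0, 0], [0, -0.086, -0.0486, -0.006, 0, 0, 0], [0, -0.086, -0.0486, -0.006, 0, 0, 0], [0, -0.086, -0.0486, -0.006, 0, 0, 0], [0, -0.086, -0.0486, -0.006, 0, 0, 0], [0, -0.086, -0.0486, -0.006, 0, 0, 0], [0, -0.086, -0.0486, -0.006, 0, 0, 0], [0, -0.086, -0.0486, -0.006, 0, 0, 0], [0, -0.086, -0.0486, -0.006, 0, 0, 0], [0, -0.086, -0.0486, -0.006, 0, 0, 0], [0, -0.086, -0.0486, -0.006, 0, 0, 0], [0, -0.086, -0.0486, -0.006, 0, 0, 0], [0, -0.086, -0.0486, -0.006, 0, 0, 0], [0, -0.086, -0.0486, -0.006, 0, 0, 0], [0, -0.086, -0.0486, -0.006, 0, 0, 0], [0, -0.086, -0.0486, -0.006, 0, 0, 0], [0, -0.086, -0.0486, -0.006, 0, 0, 0], [0, 0, 0, 0, 0, 0, 0]]]}}

```text
time: 1.68
position: [0.5419, 0.0801, 0.2847]
eef_rot: [-0.63, -3.077, 0.002]
contact_force: [1.5, -0.1, -0.1]
finger_gap: 1.0
finger_force: 0.0
```

```bash
python3 plan.py .248 .019
```

```text
q [ 0.1473  0.097   0.2483  1.7229 -0.0011  0.5515] pos [0.5419 0.0801 0.2847] F [ 1.5469 -0.069  -0.0995] t 1.6833 gap 1.0000650152727286
sg 1 d 0.248 goal [0.5397 0.0837 0.2342] turn(180) [-0.221   0.0322 -0.0889] deg 43.27309290380148 shift now-frame [0.0113 0.0082 0.1683] goal-frame [ 0.0085 -0.0999  0.136 ]
sg -1 d 0.248 goal [0.5397 0.0837 0.2342] turn(180) [0.0456 0.3124 0.8566] deg 164.33229287323783 shift now-frame [0.0113 0.0082 0.1683] goal-frame [-0.0085  0.0999  0.136 ]
```

>>> {"fn": "servo_tool", "kwargs": {"rows": [[[0, 0, 0, 0, -0.0316, 0.0046, -0.0127], [0, 0, 0, 0, -0.0316, 0.0046, -0.0127], [0, 0, 0, 0, -0.0316, 0.0046, -0.0127], [0, 0, 0, 0, -0.0316, 0.0046, -0.0127], [0, 0, 0, 0, -0.0316, 0.0046, -0.0127], [0, 0, 0, 0, -0.0316, 0.0046, -0.0127], [0, 0, 0, 0, -0.0316, 0.0046, -0.0127], [0, 0.003, -0.033, 0.033, 0, 0, 0], [0, 0.003, -0.033, 0.033, 0, 0, 0], [0, 0.003, -0.033, 0.033, 0, 0, 0], [0, 0, 0, 0, 0, 0, 0], [0, 0, 0, 0, 0, 0, 0]]]}}

```text
time: 2.68
position: [0.5363, 0.0806, 0.2434]
eef_rot: [0.16, 2.913, 1.063]
contact_force: [-0.4, -0.1, 0.3]
finger_gap: 1.0
finger_force: 0.0
```

```bash
python3 plan.py .108 .019
python3 - <<'E'
from h import *
from bench import cams
q=np.load("q.npy")
o=[]
for nme,r in(("top",(210,120,410,270)),("wrist",None)):
    S=cams.snapshot(nme);f=S["frame"][:,:,::-1].copy()
    for B,col in((MO,(255,0,0)),(BO,(0,255,0))):
        if nme=="wrist":
            h=cv2.convexHull(proj(S,W(B,q)).astype(np.float32)).astype(np.int32);cv2.polylines(f,[h],True,col,1)
    o.append(cv2.resize(f if r is None else f[r[1]:r[3],r[0]:r[2]],(400,300)))
cv2.imwrite("pics/pre.png",np.hstack(o))
E
```

```text
q [-0.1681  0.03   -0.0227  1.5683  0.6985 -0.0763] pos [0.5363 0.0806 0.2434] F [-0.428  -0.09    0.3048] t 2.6833 gap 0.9998268670856885
sg 1 d 0.108 goal [0.5499 0.1731 0.1269] turn(180) [ 0.0006 -0.001   0.0006] deg 0.23341009491661216 shift now-frame [-0.0118 -0.0118  0.4975] goal-frame [-0.0103 -0.0108  0.4976]
sg -1 d 0.108 goal [0.5499 0.1731 0.1269] turn(180) [ 0.0015  0.001  -0.9994] deg 179.8894000966739 shift now-frame [-0.0118 -0.0118  0.4975] goal-frame [0.0103 0.0108 0.4976]
```

View pics/pre.png

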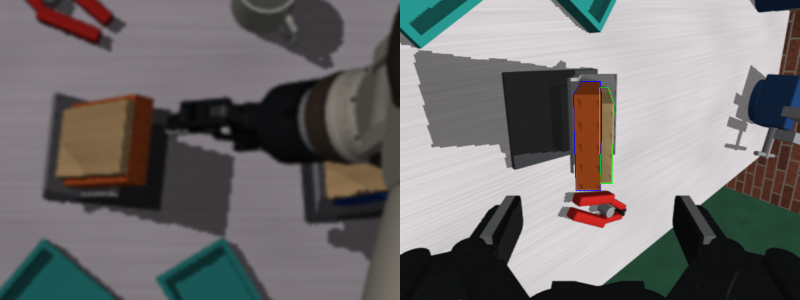

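The crop shows the pair centred between the open fingers (wrist px 574–615, fingers at 505 and 690), and the outline matches. I'm moving in along the plane.

>>> {"fn": "servo_tool", "kwargs": {"rows": [[[0, -0.005, -0.0055, 0, 0, 0, 0], [0, -0.005, -0.0055, 0, 0, 0, 0], [0, 0, 0, 0.0415, 0, 0, 0], [0, 0, 0, 0.0415, 0, 0, 0], [0, 0, 0, 0.0415, 0, 0, 0], [0, 0, 0, 0.0415, 0, 0, 0], [0, 0, 0, 0.0415, 0, 0, 0], [0, 0, 0, 0.0415, 0, 0, 0], [0, 0, 0, 0.0415, 0, 0, 0], [0, 0, 0, 0.0415, 0, 0, 0], [0, 0, 0, 0.0415, 0, 0, 0], [0, 0, 0, 0.0415, 0, 0, 0], [0, 0, 0, 0.0415, 0, 0, 0], [0, 0, 0, 0.0415, 0, 0, 0], [0, 0, 0, 0, 0, 0, 0], [0, 0, 0, 0, 0, 0, 0]]]}}

```text
time: 4.12
position: [0.5499, 0.1733, 0.1274]
eef_rot: [0.159, 2.912, 1.063]
contact_force: [-0.0, 0.8, 0.5]
finger_gap: 1.001
finger_force: 0.0
```

```bash
python3 plan.py .108 .019
python3 - <<'E'
from h import *
from bench import cams
q=np.load("q.npy")
o=[]
for nme,r in(("side",(270,130,410,235)),("wrist",None)):
    S=cams.snapshot(nme);f=S["frame"][:,:,::-1].copy()
    if nme=="wrist":
        h=cv2.convexHull(proj(S,W(MO,q)).astype(np.float32)).astype(np.int32);cv2.polylines(f,[h],True,(255,0,0),1)
    o.append(cv2.resize(f if r is None else f[r[1]:r[3],r[0]:r[2]],(400,300)))
cv2.imwrite("pics/grasp.png",np.hstack(o))
E
```

```text
q [ 0.0092  0.02   -0.2583  1.1934  0.6938  0.154 ] pos [0.5499 0.1733 0.1274] F [-0.0102  0.7878  0.4961] t 4.1167 gap 1.0006266260402967
sg 1 d 0.108 goal [0.5499 0.1731 0.1269] turn(180) [ 0.0005 -0.0008  0.0011] deg 0.256286498170187 shift now-frame [-0.0001 -0.0015  0.0009] goal-frame [-0.0001 -0.0015  0.0009]
sg -1 d 0.108 goal [0.5499 0.1731 0.1269] turn(180) [ 0.0013  0.0008 -0.9989] deg 179.80862146286356 shift now-frame [-0.0001 -0.0015  0.0009] goal-frame [0.0001 0.0015 0.0009]
```

View pics/grasp.png

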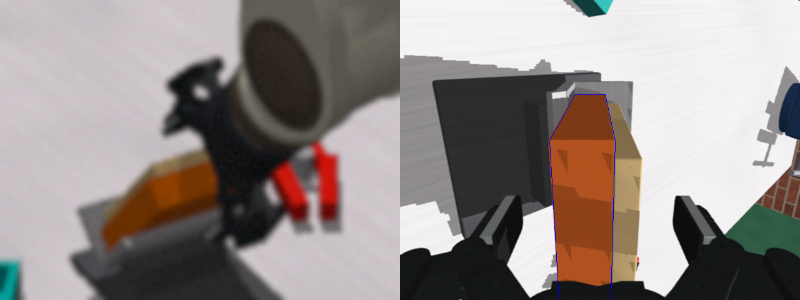

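The pair lies between both fingers (wrist px 555–640), with the outline on it and clearance behind. Closing now.

>>> {"fn": "servo_tool", "kwargs": {"rows": [[[0.3, 0, 0, 0, 0, 0, 0], [0.4, 0, 0, 0, 0, 0, 0], [0.5, 0, 0, 0, 0, 0, 0], [0.6, 0, 0, 0, 0, 0, 0], [0.7, 0, 0, 0, 0, 0, 0], [0.8, 0, 0, 0, 0, 0, 0], [1, 0, 0, 0, 0, 0, 0], [1, 0, 0, 0, 0, 0, 0], [1, 0, 0, 0, 0, 0, 0], [1, 0, 0, 0, 0, 0, 0]]], "grip_force": 60}}

```text
time: 5.05
position: [0.5503, 0.1727, 0.1278]
eef_rot: [0.16, 2.911, 1.061]
contact_force: [0.2, -5.8, 3.9]
finger_gap: 0.437
finger_force: 60.7
```

>>> {"fn": "servo_tool", "kwargs": {"rows": [[[1, 0, 0.007, -0.008, 0, 0, 0], [1, 0, 0.013, -0.0153, 0, 0, 0], [1, 0, 0.0257, -0.0306, 0, 0, 0], [1, 0, 0.0257, -0.0306, 0, 0, 0], [1, 0, 0.0257, -0.0306, 0, 0, 0], [1, 0, 0.0257, -0.0306, 0, 0, 0], [1, 0, 0.0257, -0.0306, 0, 0, 0], [1, 0, 0.0257, -0.0306, 0, 0, 0], [1, 0, 0.0257, -0.0306, 0, 0, 0], [1, 0, 0.0257, -0.0306, 0, 0, 0], [1, 0, 0.0257, -0.0306, 0, 0, 0], [1, 0, 0, 0, 0, 0, 0], [1, 0, 0, 0, 0, 0, 0]]]}}

```text
time: 6.13
position: [0.5503, 0.173, 0.2452]
eef_rot: [0.159, 2.91, 1.062]
contact_force: [0.3, 0.0, -3.0]
finger_gap: 0.44
finger_force: 60.4
```

```bash
python3 plan.py .108 .019
python3 - <<'E'
from h import *
from bench import cams
o=[]
for nme,r in(("side",(250,80,410,200)),("wrist",None)):
    f=cams.snapshot(nme)["frame"][:,:,::-1].copy()
    o.append(cv2.resize(f if r is None else f[r[1]:r[3],r[0]:r[2]],(400,300)))
cv2.imwrite("pics/lift.png",np.hstack(o))
E
```

```text
q [ 0.0089 -0.0075 -0.058   1.4191  0.6937  0.1545] pos [0.5503 0.173  0.2452] F [ 0.2953  0.0213 -2.9977] t 6.1333 gap 0.44030912434676445
sg 1 d 0.108 goal [0.5499 0.1731 0.1269] turn(180) [ 0.0005 -0.0002  0.0012] deg 0.23889941454842828 shift now-frame [ 0.002  -0.2538  0.3016] goal-frame [ 0.0013 -0.2533  0.302 ]
sg -1 d 0.108 goal [0.5499 0.1731 0.1269] turn(180) [ 0.0004  0.0008 -0.9988] deg 179.7859286282871 shift now-frame [ 0.002  -0.2538  0.3016] goal-frame [-0.0013  0.2533  0.302 ]
```

View pics/lift.png

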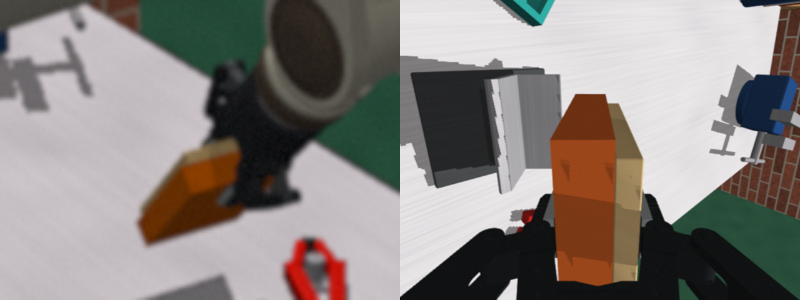

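The pair is lifted and held together, board (right, px 630) against mould. Next, flip −180° about tool z.

>>> {"fn": "servo_tool", "kwargs": {"rows": [[[1, 0, 0, 0, 0, 0, -0.02], [1, 0, 0, 0, 0, 0, -0.035], [1, 0, 0, 0, 0, 0, -0.035], [1, 0, 0, 0, 0, 0, -0.035], [1, 0, 0, 0, 0, 0, -0.035], [1, 0, 0, 0, 0, 0, -0.035], [1, 0, 0, 0, 0, 0, -0.035], [1, 0, 0, 0, 0, 0, -0.035], [1, 0, 0, 0, 0, 0, -0.035], [1, 0, 0, 0, 0, 0, -0.035], [1, 0, 0, 0, 0, 0, -0.035], [1, 0, 0, 0, 0, 0, -0.035], [1, 0, 0, 0, 0, 0, -0.035], [1, 0, 0, 0, 0, 0, -0.035], [1, 0, 0, 0, 0, 0, -0.025]]]}}

```text
time: 7.48
position: [0.5496, 0.173, 0.2434]
eef_rot: [-1.707, 1.895, 0.62]
contact_force: [0.4, -0.5, -3.5]
finger_gap: 0.443
finger_force: 60.3
```

>>> {"fn": "servo_tool", "kwargs": {"rows": [[[1, 0, 0, 0, 0, 0, -0.035], [1, 0, 0, 0, 0, 0, -0.035], [1, 0, 0, 0, 0, 0, -0.035], [1, 0, 0, 0, 0, 0, -0.035], [1, 0, 0, 0, 0, 0, -0.035], [1, 0, 0, 0, 0, 0, -0.035], [1, 0, 0, 0, 0, 0, -0.035], [1, 0, 0, 0, 0, 0, -0.035], [1, 0, 0, 0, 0, 0, -0.035], [1, 0, 0, 0, 0, 0, -0.035], [1, 0, 0, 0, 0, 0, -0.035], [1, 0, 0, 0, 0, 0, -0.035], [1, 0, 0, 0, 0, 0, -0.035], [1, 0, 0, 0, 0, 0, -0.035], [1, 0, 0, 0, 0, 0, -0.01], [1, 0, 0, 0, 0, 0, 0], [1, 0, 0, 0, 0, 0, 0]]]}}

```text
time: 8.9
position: [0.5497, 0.1731, 0.2437]
eef_rot: [-2.439, 0.136, -0.048]
contact_force: [-0.5, 0.3, -2.2]
finger_gap: 0.438
finger_force: 60.4
```

```bash
python3 plan.py .108 .019
python3 - <<'E'
from h import *
from bench import cams
o=[]
for nme,r in(("side",(250,80,410,200)),("wrist",None)):
    f=cams.snapshot(nme)["frame"][:,:,::-1].copy()
    o.append(cv2.resize(f if r is None else f[r[1]:r[3],r[0]:r[2]],(400,300)))
cv2.imwrite("pics/flip.png",np.hstack(o))
E
```

```text
q [ 0.0089 -0.0069 -0.0601  1.4188  0.6938 -2.9855] pos [0.5497 0.1731 0.2437] F [-0.4834  0.2889 -2.2284] t 8.9 gap 0.4383890309025373
sg 1 d 0.108 goal [0.5499 0.1731 0.1269] turn(180) [-0.0013 -0.0007 -0.9998] deg 179.96188173513923 shift now-frame [0.0011 0.2505 0.2979] goal-frame [-0.0005 -0.25    0.2983]
sg -1 d 0.108 goal [0.5499 0.1731 0.1269] turn(180) [-0.0005  0.0008  0.0002] deg 0.17481922423178808 shift now-frame [0.0011 0.2505 0.2979] goal-frame [0.0005 0.25   0.2983]
```

View pics/flip.png

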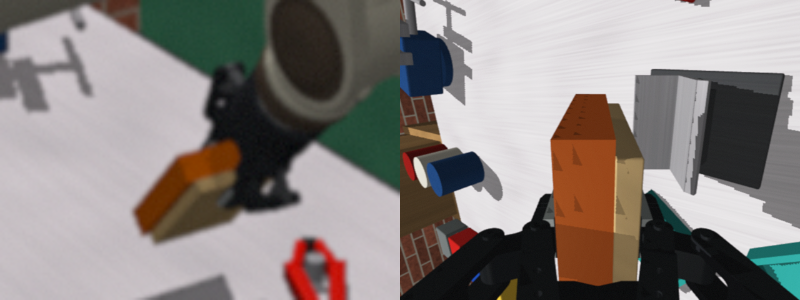

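The pair is flipped and still together, with the board now facing the slope. Next I lower it straight down.

>>> {"fn": "servo_tool", "kwargs": {"rows": [[[1, 0, 0.015, 0.018, 0, 0, 0], [1, 0, 0.025, 0.03, 0, 0, 0], [1, 0, 0.025, 0.03, 0, 0, 0], [1, 0, 0.025, 0.03, 0, 0, 0], [1, 0, 0.025, 0.03, 0, 0, 0], [1, 0, 0.025, 0.03, 0, 0, 0], [1, 0, 0.025, 0.03, 0, 0, 0], [1, 0, 0.025, 0.03, 0, 0, 0], [1, 0, 0.015, 0.018, 0, 0, 0], [1, 0, 0.008, 0.01, 0, 0, 0], [1, 0, 0.008, 0.01, 0, 0, 0], [1, 0, 0, 0, 0, 0, 0], [1, 0, 0, 0, 0, 0, 0]]]}}

```text
time: 10.08
position: [0.5503, 0.1738, 0.1411]
eef_rot: [-2.439, 0.133, -0.05]
contact_force: [0.7, -0.1, -2.9]
finger_gap: 0.437
finger_force: 60.4
```

```bash
python3 plan.py .108 .019
```

```text
q [ 0.0101  0.013  -0.2386  1.2176  0.6938 -2.9854] pos [0.5503 0.1738 0.1411] F [ 0.6534 -0.0749 -2.9272] t 10.0833 gap 0.43680873879818327
sg 1 d 0.108 goal [0.5499 0.1731 0.1269] turn(180) [-0.0006 -0.0009 -0.9989] deg 179.80815001114246 shift now-frame [-0.0012  0.0323  0.0347] goal-frame [ 0.0011 -0.0322  0.0348]
sg -1 d 0.108 goal [0.5499 0.1731 0.1269] turn(180) [-0.0006  0.0004  0.0011] deg 0.23097835675964548 shift now-frame [-0.0012  0.0323  0.0347] goal-frame [-0.0011  0.0322  0.0348]
```

>>> {"fn": "servo_tool", "kwargs": {"rows": [[[1, 0, 0.008, 0.009, 0, 0, 0], [1, 0, 0.008, 0.009, 0, 0, 0], [1, 0, 0.005, 0.005, 0, 0, 0], [1, 0, 0.004, 0.004, 0, 0, 0], [1, 0, 0, 0, 0, 0, 0], [1, 0, 0, 0, 0, 0, 0]]]}}

```text
time: 10.58
position: [0.55, 0.1732, 0.1297]
eef_rot: [-2.439, 0.134, -0.05]
contact_force: [0.1, 0.1, -2.8]
finger_gap: 0.436
finger_force: 60.4
```

>>> {"fn": "servo_tool", "kwargs": {"rows": [[[1, 0, 0.002, 0.003, 0, 0, 0], [1, 0, 0.002, 0.003, 0, 0, 0], [1, 0, 0, 0, 0, 0, 0], [1, 0, 0, 0, 0, 0, 0]]]}}

```text
time: 10.92
position: [0.5504, 0.1734, 0.1284]
eef_rot: [-2.438, 0.133, -0.051]
contact_force: [-2.2, -4.8, 4.5]
finger_gap: 0.439
finger_force: 61.1
```

>>> {"fn": "servo_tool", "kwargs": {"rows": [[[1, 0, 0.003, 0, 0, 0, 0], [1, 0, 0, 0, 0, 0, 0], [1, 0, 0, 0, 0, 0, 0]]]}}

```text
time: 11.17
position: [0.5504, 0.173, 0.1281]
eef_rot: [-2.437, 0.133, -0.051]
contact_force: [-2.0, -2.0, 5.4]
finger_gap: 0.444
finger_force: 61.4
```

```bash
python3 plan.py .108 .019|head -1
python3 - <<'E'
from h import *
from bench import cams
q=np.load("q.npy");o=[]
for nme,r in(("side",(285,145,385,220)),("wrist",None)):
    S=cams.snapshot(nme);f=S["frame"][:,:,::-1].copy()
    f=cv2.resize(f,None,fx=4,fy=4) 
    h=cv2.convexHull(((proj(S,W(np.r_[MO,box(0,.13,.1,0,.038)],q))+.5)*4).astype(np.float32)).astype(np.int32);cv2.polylines(f,[h],True,(255,0,0),3 if r is None else 1)
    o.append(cv2.resize(f if r is None else f[4*r[1]:4*r[3],4*r[0]:4*r[2]],(400,300),interpolation=cv2.INTER_AREA))
cv2.imwrite("pics/place.png",np.hstack(o))
E
```

```text
q [ 0.0082  0.0192 -0.2584  1.1922  0.6952 -2.9878] pos [0.5504 0.173  0.1281] F [-1.9981 -2.0454  5.3758] t 11.1667 gap 0.44365883369747977
```

View pics/place.png

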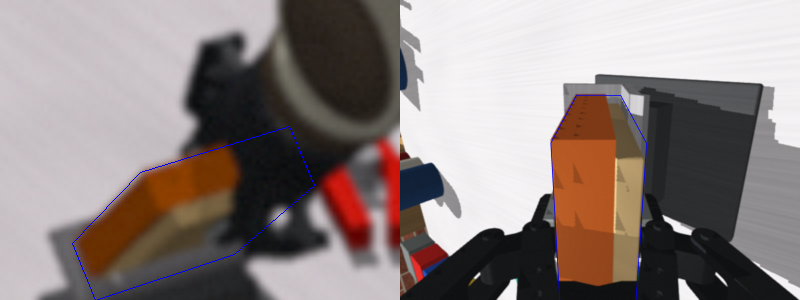

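It is seated on the ledge and against the slope, with contact forces on both. I'm easing the grip, then opening.

>>> {"fn": "servo_tool", "kwargs": {"rows": [[[1, 0, 0, 0, 0, 0, 0], [1, 0, 0, 0, 0, 0, 0], [1, 0, 0, 0, 0, 0, 0]]], "grip_force": 20}}

```text
time: 11.52
position: [0.5504, 0.173, 0.1281]
eef_rot: [-2.437, 0.133, -0.051]
contact_force: [-2.0, -2.2, 5.5]
finger_gap: 0.44
finger_force: 61.4
```

>>> {"fn": "servo_tool", "kwargs": {"rows": [[[0.52, 0, 0, 0, 0, 0, 0], [0.48, 0, 0, 0, 0, 0, 0], [0.4, 0, 0, 0, 0, 0, 0], [0.3, 0, 0, 0, 0, 0, 0], [0.15, 0, 0, 0, 0, 0, 0], [0, 0, 0, 0, 0, 0, 0], [0, 0, 0, 0, 0, 0, 0], [0, 0, 0, 0, 0, 0, 0], [0, 0, 0, 0, 0, 0, 0], [0, 0, 0, 0, 0, 0, 0]]]}}

```text
time: 12.35
position: [0.55, 0.1728, 0.127]
eef_rot: [-2.439, 0.134, -0.05]
contact_force: [-0.7, -0.5, -0.2]
finger_gap: 0.997
finger_force: 0.0
```

Released. Now I retreat along −z.

>>> {"fn": "servo_tool", "kwargs": {"rows": [[[0, 0, 0, -0.02, 0, 0, 0], [0, 0, 0, -0.04, 0, 0, 0], [0, 0, 0, -0.04, 0, 0, 0], [0, 0, 0, -0.04, 0, 0, 0], [0, 0, 0, -0.04, 0, 0, 0], [0, 0, 0, -0.04, 0, 0, 0], [0, 0, 0, -0.04, 0, 0, 0], [0, 0, 0, -0.04, 0, 0, 0], [0, 0, 0, -0.04, 0, 0, 0], [0, 0, 0, -0.04, 0, 0, 0], [0, 0, 0, -0.04, 0, 0, 0], [0, 0, 0, -0.04, 0, 0, 0], [0, 0, 0, -0.02, 0, 0, 0], [0, 0, 0, 0, 0, 0, 0], [0, 0, 0, 0, 0, 0, 0]]]}}

```text
time: 13.6
position: [0.5415, 0.0969, 0.2374]
eef_rot: [-2.446, 0.163, -0.06]
contact_force: [0.3, -0.3, -0.6]
finger_gap: 1.005
finger_force: 0.0
```

```bash
python3 plan.py .248 .019|head -1
python3 - <<'E'
from h import *
from bench import cams
q=np.load("q.npy");o=[]
MF=box(0,.13,.1,.012,.038);BF=box(0,.13,.084,0,.012)
for nme,r in(("side",(285,145,385,220)),("top",(200,130,320,220))):
    S=cams.snapshot(nme);f=cv2.resize(S["frame"][:,:,::-1],None,fx=4,fy=4,interpolation=cv2.INTER_CUBIC)
    for B,col in((MF,(255,0,0)),(BF,(0,255,0))):
        h=cv2.convexHull(((proj(S,W(B,q))+.5)*4).astype(np.float32)).astype(np.int32);cv2.polylines(f,[h],True,col,1)
    o.append(cv2.resize(f[4*r[1]:4*r[3],4*r[0]:4*r[2]],(400,300),interpolation=cv2.INTER_AREA))
cv2.imwrite("pics/end.png",np.hstack(o))
E
```

```text
q [-0.1324  0.008  -0.0531  1.5079  0.6907 -3.1406] pos [0.5415 0.0969 0.2374] F [ 0.3036 -0.2984 -0.6196] t 13.6 gap 1.0046983762208603
```

View pics/end.png

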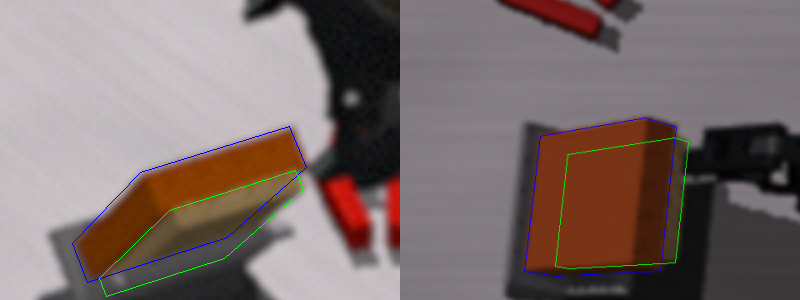

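The end picture shows the orange mould on top, upside down, with the board against the slope. Both outlines match in both views. I'll ease joint 6 off its limit and hand in.

>>> {"fn": "servo_tool", "kwargs": {"rows": [[[0, 0, 0, 0, 0, 0, 0.03], [0, 0, 0, 0, 0, 0, 0.03], [0, 0, 0, 0, 0, 0, 0], [0, 0, 0, 0, 0, 0, 0]]]}}

```text
time: 14.03
position: [0.5413, 0.097, 0.2368]
eef_rot: [-2.42, 0.389, 0.023]
contact_force: [0.1, -0.6, -0.1]
finger_gap: 0.998
finger_force: 0.0
```

```bash
python3 -c "
from bench import manip
print(manip.state()['joint_positions'],manip.close_job())"
```

```text
the job is handed in; nothing more can be done
[-0.13229578  0.00849722 -0.05378404  1.50797679  0.69069492 -2.95491014] None
```

I turned the orange mould and its board over together, set them back on the same stand with the board against the slope, let go, and handed the job in at 14 s; the blue mould was left alone, but joint 6 read −3.1406 (range −3.14) on the retreat before I backed it off, so that limit may have been just touched.

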